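# Reunite the finned covers with their own housings on the rotary table

## Robot

A 6-joint arm with a two-finger parallel gripper is mounted at the origin on a cart in front of the work surface, level with it; the furniture and walls round the work are solid. World frame = base frame: x ahead of the robot, y to its left, z up, the work surface at z = 0. Lengths are in m, angles in rad, forces in N, time in s.
With the tool pointing down it reaches from about 0.375 to 0.9 m from the base axis. Payload 3.1 kg.
Tool frame: the origin (TCP) lies midway between the tips of the shut fingers; the grasp point (between the pads) lies 19 mm behind it (manip.hold_point_z is the distance from the TCP to the grasp point, in m); x points along the fingers, y is the direction in which the jaws open and shut, and the axes are right-handed (so a half turn about x gives the same grasp; the last joint's range is limited). The gripper opens to 85 mm and grips with 20 to 120 N. Pads are 22 mm wide; open, the fingers measure 114 mm over their backs; the gripper's body (76 mm by 85 mm) begins 54 mm behind the grasp point. The pads swing forward as they close: fully open they stand 13 mm farther back than shut.
Start: joints at [1.065, 0.527, 1.433, -0, 1.181, -0.178], TCP at [0.201, 0.592, 0.231] pointing down, gripper open.
Joint ranges: [-3.08, 3.08], [-0.75, 2.2], [0.22, 2.44], [-1.43, 4.57], [0, 2.65], [-2.85, 2.85]. Speed limits (rad/s): [2.79, 2.79, 3.14, 3.14, 3.14, 3.14].

## Interface

Orientations are given as a unit quaternion [x, y, z, w].
In Python, from station import manip, snapshot gives the robot as it stands.
- The arm moves only by the shell command python3 -m crank 'ROWS' [FORCE]. ROWS is JSON, a list of rows, each a list of 5 numbers: the finger opening in m, from 0 to 0.0854, then the shift along the tool's x, y, z in m, then the turn about the tool's x in rad. In form: [[grip, tx, ty, tz, yaw], ...]. A call has 1 to 5 rows; each row shifts and turns the commanded pose from where the row before left it, along the tool's axes as they then stand; what a row does not reach is not made up. A row lasts 1/10 s, in which the tool goes at most 50 mm and 8.59 degrees, less where a joint would pass 70% of its speed; a pose out of reach is approached as far as the arm can. A call is refused whole if a number of a shift passes 0.05 or a number of a turn 0.15, either way. A call with a gripper value outside its range is refused whole. The fingers move at their own pace and stop on an object; FORCE is the grip in N (left out, the last holds). Time passes only in rows, so rows that do not move let the fingers close. It gives the time, the measured TCP pose, the force and the opening at its end, in the units of the state.
- manip.sense(): the state, without advancing time (a new reading comes with each control period).
- snapshot(name): name is "scene" or "top"; returns a dict with "image" (480x640x3 uint8, blue, green, red), "range_z" (480x640 float32, m along the optical axis (not along the pixel's ray), 0 where there is no reading), "vertical_fov" (degrees; the focal length in pixels is half the picture's height over the tangent of half this angle, whatever the lens; pixels are square), "cx", "cy" (the principal point, pixels), "extrinsics" (4x4, takes a point from world to camera coordinates). Camera axes: x right, y up, looking along -z (the intrinsics and any distortion apply to the point x, -y, -z); pixel columns grow to the right and rows downward; lengths in m; the calibration is good to about 2 mm. A picture is of the moment at which its call begins.
- manip.sign_off(): hands the job in, once; it reports no verdict.
The state is a dict: "t": time; "q": joint angles; "qd": joint speeds; "tau": joint torques, N m; "tcp_pos": TCP position; "tool_rot": TCP orientation; "force": force on the tool from outside, world axes, zero at the start; "ft_torque": the same for the moment, N m; "finger_gap": opening from 0.0 (shut) to 1.0 (fully open).
Only numpy, scipy, OpenCV 4.12 (cv2) and the standard library are available. Lean on these libraries where they do the work, as an engineer would, in place of code of your own. Each camera call takes 0.05 s, during which the arm holds its last target.

## Task

Two finned covers lie beside the rotary table: put each back on the housing it was made with, the one with the same paint mark and with keys that match its notches, so that the two paint marks meet and the cover lies fully down and flush on the rim. Only the opening of the clear guard gives room to do this, so turn the table (the black bar in its middle is its handle) to bring each cover's own housing into the opening. Let go of everything, and do not shift the dish, driver, bottle or reel standing around.

Things in the scene. Friction and masses are not known exactly. Their poses are not given: they have to be found in the camera images.
- cover_red: finned aluminium cover with a red paint mark on its -x edge, about 0.12 kg, plate down on the bench. Plate 50 (x) x 64 (y) x 6 mm; centred on it a dark fin block 34 (x) x 24 (y) mm, to 36 mm above the underside: pinch its 24 mm. One notch, 15 wide and 8.5 mm deep, in each y end: at x = -13 mm in the +y end, x = 0 mm in the -y end. Origin: centre of the underside; z up
- cover_yellow: finned aluminium cover with a yellow paint mark on its -x edge, about 0.12 kg, plate down on the bench. Plate 50 (x) x 64 (y) x 6 mm; centred on it a dark fin block 34 (x) x 24 (y) mm, to 36 mm above the underside: pinch its 24 mm. One notch, 15 wide and 8.5 mm deep, in each y end: at x = 0 mm in the +y end, x = -13 mm in the -y end. Origin: centre of the underside; z up
- table: the rotary table's fixed foot and clear guard. Origin: on the turning axis at bench height; -x points to the open side of the guard. A round rotor, radius 145 mm, top 20 mm above the bench, turns on it
- guard (a point): point on the table's axis, 84 mm above the bench, level with the guard's underside; table axes. The guard, 4 mm thick, covers x = 50 to 155 with |y| < 155 mm and x = -65 to 50 with |y| = 60 to 155 mm; 6 mm radius posts at (-57, +-149), (147, +-147) mm. Seated covers (top 78 mm above the bench) pass under it; covers riding on their keys catch
- loading (a point): middle of the loading place in the guard's opening, on the rotor's top (20 mm above the bench), 100 mm from the axis; table axes. A housing here has its axes along the table's
- rotor (a joint): angle of the rotor (rad), growing anticlockwise from above, stops at -2 and +2; it turns with light friction (about 0.1 N m) and stays where it is left. The three housings stand 72 degrees apart
- table_grip (a point): grip point, 92 mm above the bench, of the black bar on the axis that turns the rotor: 50 mm long along this point's x, 14 mm wide along its y, from 72 to 106 mm above the bench, clear of the guard; it turns with the rotor (x along the table's x at joint value 0)
- housing_red (a point): red-marked housing, an open box 50 (x) x 64 (y) x 22 mm fixed on the rotor, centred 100 mm from its axis, +x towards the axis, paint mark on the outer (-x) wall. Round-topped keys 10 (x) x 6 (y) mm stand 8 mm above the rim, flush with the y ends: at x = -13 mm at the +y end, x = 0 mm at the -y end. Origin: centre of the underside. It stands in the opening at joint value 0
- seat_red (a point): centre of the red housing's top rim, 42 mm above the bench, axes as the housing's. Its cover is home when the cover's origin and axes lie on these (not end for end); each key then has 2.5 mm of play in its notch. A wrong or reversed cover rides up on the keys
- housing_yellow (a point): yellow-marked housing, an open box 50 (x) x 64 (y) x 22 mm fixed on the rotor, centred 100 mm from its axis, +x towards the axis, paint mark on the outer (-x) wall. Round-topped keys 10 (x) x 6 (y) mm stand 8 mm above the rim, flush with the y ends: at x = 0 mm at the +y end, x = -13 mm at the -y end. Origin: centre of the underside. It stands in the opening at joint value -1.257
- seat_yellow (a point): centre of the yellow housing's top rim, 42 mm above the bench, axes as the housing's. Its cover is home when the cover's origin and axes lie on these (not end for end); each key then has 2.5 mm of play in its notch. A wrong or reversed cover rides up on the keys
- housing_blue (a point): blue-marked housing, an open box 50 (x) x 64 (y) x 22 mm fixed on the rotor, centred 100 mm from its axis, +x towards the axis, paint mark on the outer (-x) wall. Round-topped keys 10 (x) x 6 (y) mm stand 8 mm above the rim, flush with the y ends: at x = 13 mm at the +y end, x = 13 mm at the -y end. Origin: centre of the underside. It would stand in the opening at joint value +1.257
- seat_blue (a point): centre of the blue housing's top rim, 42 mm above the bench, axes as the housing's. This housing's cover is not here: it stays open
- parts_dish: shallow grey dish of small hardware, 67 mm across, 24 mm high; a bystander. Origin: centre of its underside
- torque_driver: torque screwdriver with black grip lying down, 186 mm long, 34 mm thick; a bystander. Origin: centre of its underside (its bit points along -y)
- glue_bottle: white dispensing bottle with a red nozzle, standing, 32 mm across, 90 mm high; a bystander. Origin: centre of its underside
- solder_reel: grey-white reel standing on its flange, 64 mm across, 42 mm high; a bystander. Origin: centre of its underside

How it is judged:
By the outcome, as a careful person would: the job done as asked, in the order asked, and still so for the second after the job is handed in, with the robot touching nothing.
It also fails if it takes over 72 s, if anything falls off the work surface, if the arm or the gripper's body presses on something with over 40 N, if the wrist force passes 120 N, or if a joint passes its speed limit or range.

## Working session

There is one attempt and no reset: what is moved stays moved. The work goes in short steps, Python scripts to look and compute and a shell command to move; the robot and the scene stay as the last step left them, time stands still between calls to the robot, and variables do not carry over. Pictures are saved under pics/ and viewed, and the job is handed in when it is done.

```bash
mkdir -p pics; ls; cat > h.py <<'E'
import numpy as np, cv2
from station import manip, snapshot
def snap(n,f):
    s=snapshot(n); cv2.imwrite('pics/'+f+'.png',s['image']); np.savez('pics/'+f+'.npz',**{k:np.array(v) for k,v in s.items()}); return s
def load(f): return dict(np.load('pics/'+f+'.npz'))
def cam(s):
    fl=240/np.tan(np.radians(float(s['vertical_fov']))/2); return fl,float(s['cx']),float(s['cy']),np.array(s['extrinsics'])
def at_z(s,u,v,z):
    fl,cx,cy,E=cam(s); R=E[:3,:3];t=E[:3,3]; c=-R.T@t
    d=R.T@np.array([(u-cx)/fl,-(v-cy)/fl,-1]); return c+d*(z-c[2])/d[2]
def by_depth(s,u,v):
    fl,cx,cy,E=cam(s); R=E[:3,:3];t=E[:3,3]; r=float(s['range_z'][int(v),int(u)])
    return R.T@(np.array([(u-cx)/fl,-(v-cy)/fl,-1])*r-t)
def proj(s,p):
    fl,cx,cy,E=cam(s); q=E[:3,:3]@np.array(p)+E[:3,3]; return cx+fl*q[0]/-q[2], cy-fl*q[1]/-q[2]
E
python3 - <<'E'
from h import *
for n in('top','scene'):
    s=snap(n,n+'0'); print(n,{k:v for k,v in s.items() if k not in('image','range_z')})
st=manip.sense(); print(st); print(manip.hold_point_z)
E
```

```text
pics
top {'vertical_fov': 57.950881302362475, 'cx': 321.31320748213557, 'cy': 246.8125445576798, 'extrinsics': array([[ 0.02454618, -0.99967926,  0.00623406, -0.01899431],
       [ 0.9906456 ,  0.02516075,  0.13412023, -0.58587011],
       [-0.13423407,  0.0028836 ,  0.99094546, -1.04105746],
       [ 0.        ,  0.        ,  0.        ,  1.        ]])}
scene {'vertical_fov': 50.19822095590398, 'cx': 306.3851480250119, 'cy': 242.13078301200773, 'extrinsics': array([[ 0.81944567, -0.57307113,  0.00991301, -0.49532945],
       [ 0.45177276,  0.65644906,  0.60413244, -0.29642442],
       [-0.35271825, -0.49057529,  0.79682227, -0.95715604],
       [ 0.        ,  0.        ,  0.        ,  1.        ]])}
{'t': 0.1, 'q': array([ 1.06448787e+00,  5.28381386e-01,  1.43380776e+00, -2.49397614e-06,
        1.18135702e+00, -1.78494995e-01]), 'qd': array([-0.00144112, -0.00295465, -0.00409105, -0.00129579,  0.00160497,
       -0.00145649]), 'tau': array([-1.25135293e-04, -4.43304849e+01, -1.78584731e+01, -2.35177349e-04,
        3.88741406e-03, -2.21922299e-06]), 'tcp_pos': array([0.20088366, 0.59115161, 0.23041574]), 'tool_rot': array([ 0.11473007,  0.69786052, -0.11603178,  0.69739826]), 'force': array([ 0.07937108,  0.91532815, -0.22033722]), 'ft_torque': array([ 0.01224038, -0.02943238, -0.01683393]), 'finger_gap': 0.9962235050172998}
0.0187
```

View pics/top0.png

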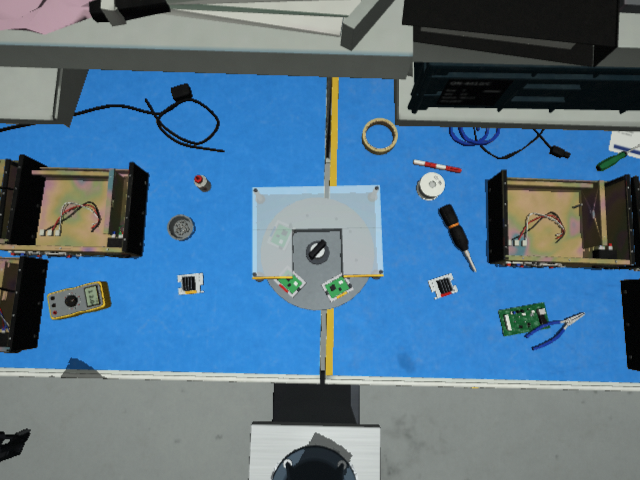

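View pics/scene0.png

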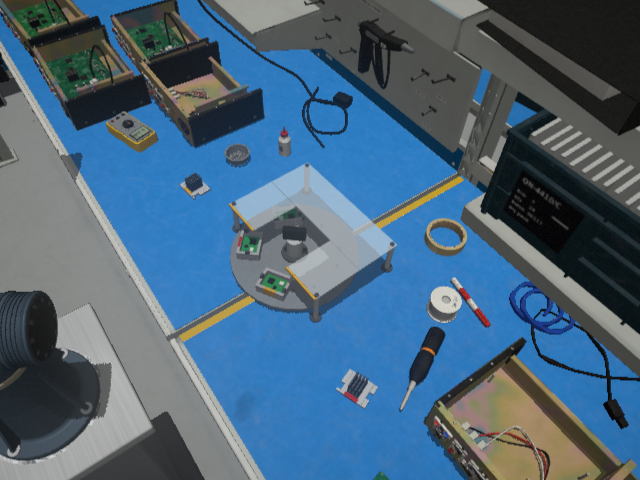

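```bash
python3 - <<'E'
from h import *
s=load('top0'); im=s['image']
print(proj(s,[.2,.59,.23]),proj(s,[0,0,0]))
a=cv2.resize(im[175:315,245:390],None,fx=5.5,fy=4.2*5.5/4.2,interpolation=cv2.INTER_CUBIC)[:, :]
a=cv2.resize(im[180:315,245:390],(783,729//1),interpolation=cv2.INTER_CUBIC)
a=cv2.resize(im[180:315,245:390],(644,600),interpolation=cv2.INTER_CUBIC); cv2.imwrite('pics/c1.png',a)
b=cv2.resize(im[265:305,165:215],None,fx=8,fy=8,interpolation=cv2.INTER_CUBIC)
c=cv2.resize(im[265:305,420:470],None,fx=8,fy=8,interpolation=cv2.INTER_CUBIC)
cv2.imwrite('pics/c2.png',np.hstack([b,c]))
s2=load('scene0'); im=s2['image']
b=cv2.resize(im[165:205,170:220],None,fx=8,fy=8,interpolation=cv2.INTER_CUBIC)
c=cv2.resize(im[368:408,330:380],None,fx=8,fy=8,interpolation=cv2.INTER_CUBIC)
cv2.imwrite('pics/c3.png',np.hstack([b,c]))
a=cv2.resize(im[155:325,220:400],(635,600),interpolation=cv2.INTER_CUBIC); cv2.imwrite('pics/c4.png',a)
E
```

```text
(np.float64(9.828934511992657), np.float64(423.6580973662657)) (np.float64(313.4055616227521), np.float64(490.71998731525025))
```

View pics/c1.png

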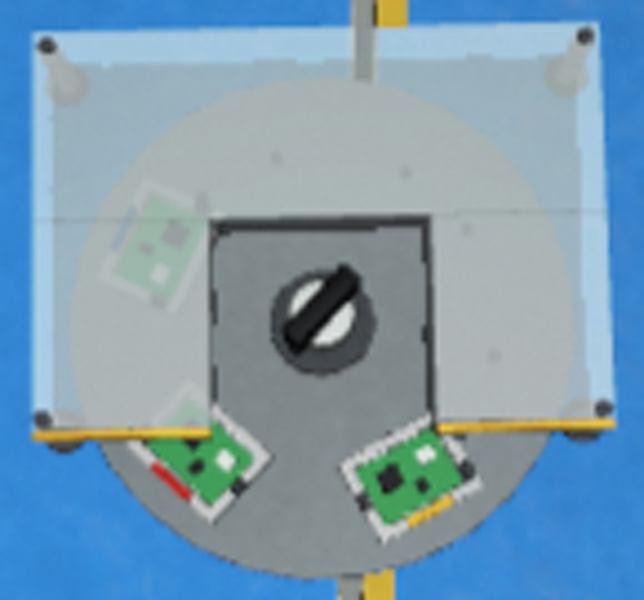

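View pics/c2.png

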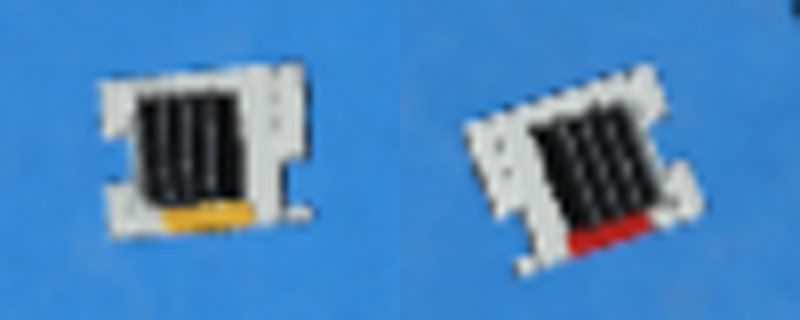

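View pics/c3.png

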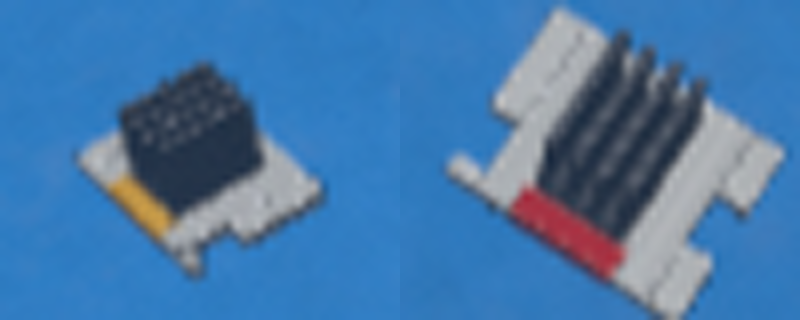

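View pics/c4.png

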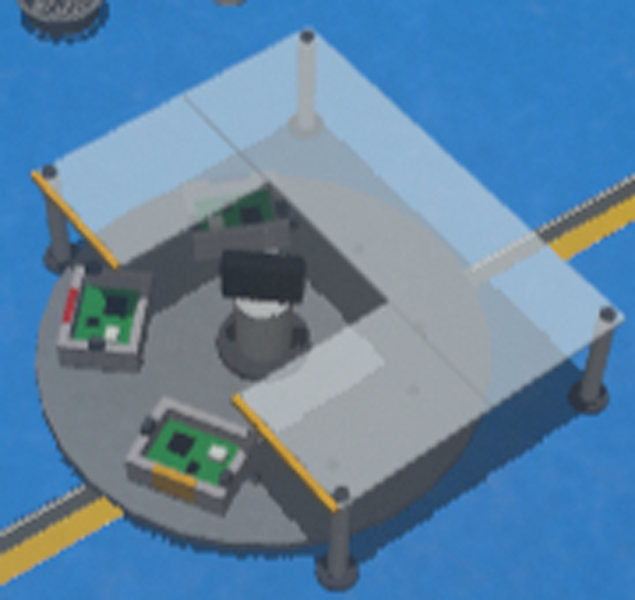

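```bash
cat > fit.py <<'E'
from h import *
from scipy.optimize import minimize
def rz(a): c,s=np.cos(a),np.sin(a); return np.array([[c,-s],[s,c]])
def plate(n):  # notch xs (+y,-y)
    p,m={'red':(-13,0),'yellow':(0,-13)}[n]
    return np.array([(-25,32),(p-7.5,32),(p-7.5,23.5),(p+7.5,23.5),(p+7.5,32),(25,32),(25,-32),(m+7.5,-32),(m+7.5,-23.5),(m-7.5,-23.5),(m-7.5,-32),(-25,-32)])/1e3
def place(pts,z,x): return np.c_[pts@rz(x[2]).T+x[:2],np.full(len(pts),z)]
def sil(s,n,x,roi,zb=0,S=8):
    u0,v0,w,h=roi; im=np.zeros((h*S,w*S),np.uint8)
    pr=lambda P:np.array([[(proj(s,p)[0]-u0+.5)*S,(proj(s,p)[1]-v0+.5)*S] for p in P])
    f=lambda P:np.round(P*16).astype(np.int32)
    pl=plate(n)
    for z in np.linspace(0,.006,4): cv2.fillPoly(im,[f(pr(place(pl,z+zb,x)))],255,shift=4)
    b=np.array([(-17,12),(17,12),(17,-12),(-17,-12)])/1e3
    P=np.vstack([pr(place(b,zb+.006,x)),pr(place(b,zb+.036,x))]).astype(np.float32)
    cv2.fillConvexPoly(im,f(cv2.convexHull(P)[:,0]),255,shift=4)
    return cv2.resize(im,(w,h),interpolation=cv2.INTER_AREA)/255.
def fit(ss,n,x0,pad=12,zb=0,save=None):
    tot=[]
    for s in ss:
        u,v=proj(s,[x0[0],x0[1],zb+.015]); r=26
        roi=(int(u)-r,int(v)-r,2*r,2*r)
        c=s['image'][roi[1]:roi[1]+2*r,roi[0]:roi[0]+2*r].astype(float)
        bg=np.median(np.r_[c[:4].reshape(-1,3),c[-4:].reshape(-1,3)],0)
        ch=c/ (c.sum(2,keepdims=True)+30); cb=bg/(bg.sum()+30)
        m=np.clip(np.abs(ch-cb).sum(2)/.35,0,1)
        tot.append((s,roi,m))
    def cost(x):
        return sum(((sil(s,n,x,roi,zb)-m)**2).sum() for s,roi,m in tot)
    best=None
    for dx in(0,.003,-.003):
        r=minimize(cost,np.array(x0)+[dx,dx,dx*20],method='Nelder-Mead',options=dict(initial_simplex=np.array(x0)+np.array([[0,0,0],[.004,0,0],[0,.004,0],[0,0,.1]])+[dx,-dx,dx*10],xatol=1e-5,fatol=1e-3))
        if best is None or r.fun<best.fun: best=r
    if save:
        o=[]
        for s,roi,m in tot:
            o.append(np.hstack([cv2.resize(np.uint8(255*k),None,fx=6,fy=6,interpolation=0) for k in (m,sil(s,n,best.x,roi,zb))]))
        cv2.imwrite('pics/%s.png'%save,np.vstack(o)[:600])
    return best.x,best.fun
E
python3 - <<'E'
from fit import *
t=load('top0');sc=load('scene0')
for n,(u0,v0),cs in(('yellow',(165,265),[(102,80),(302,65),(312,215),(112,235)]),('red',(420,265),[(65,122),(255,65),(305,210),(118,272)])):
    P=np.array([at_z(t,u0+a/8-.5,v0+b/8-.5,.006)[:2] for a,b in cs]); c=P.mean(0)
    e=(P[0]+P[3]-P[1]-P[2])/2; f=(P[0]+P[1]-P[2]-P[3])/2   # +y image left ; +x image up
    yaw=np.arctan2(-e[0],e[1]); print(n,c,np.linalg.norm(e),np.linalg.norm(f),yaw,np.arctan2(f[1],f[0]))
    for nm,ss in(('top',[t]),('scene',[sc]),('both',[t,sc])):
        print(nm,fit(ss,n,[*c,yaw],save='fit_%s_%s'%(n,nm)))
# table
C=[(47,45),(585,37),(603,408),(42,419)]
P=np.array([at_z(t,245+a/4.441-.5,180+b/4.441-.5,.088)[:2] for a,b in C]);print(P)
for u,v in[(317,250),(316,249)]: print(by_depth(t,u,v))
E
```

```text
yellow [0.48945624 0.32543549] 0.06334571556356897 0.048538254562215166 0.11235090986194929 0.13025773676072624
top (array([0.48861657, 0.32686484, 0.1281949 ]), np.float64(6.401475153272892))
scene (array([0.48847854, 0.32454433, 0.12654268]), np.float64(31.55772067111119))
both (array([0.48867879, 0.32625045, 0.12683009]), np.float64(45.390706824331915))
red [ 0.49953694 -0.31580419] 0.06365402921207054 0.04902485665570449 0.325809399832182 0.3280968916294708
top (array([ 0.49874228, -0.3154724 ,  0.34506312]), np.float64(8.138164256014033))
scene (array([ 0.49860829, -0.31707319,  0.34656456]), np.float64(42.13409470673812))
both (array([ 0.49881609, -0.31648532,  0.34847402]), np.float64(57.13268359822665))
[[ 0.71519098  0.15952076]
 [ 0.72738759 -0.13390953]
 [ 0.52456082 -0.14502878]
 [ 0.51124702  0.15298705]]
[0.56934502 0.00571778 0.10635162]
[0.57204123 0.0081425  0.10326433]
```

```bash
cat > go.py <<'E'
from h import *
import sys
from scipy.spatial.transform import Rotation as Ro
def state():
    st=manip.sense(); R=Ro.from_quat(st['tool_rot']).as_matrix(); 
    return st,R,np.arctan2(-R[0,1],R[1,1])
def go(x,y,z,psi):
    st,R,yaw=state()
    d=R.T@(np.array([x,y,z])-st['tcp_pos']); t=-((psi-yaw+np.pi/2)%np.pi-np.pi/2)
    print('t',round(st['t'],2),'tcp',st['tcp_pos'].round(4),'yaw %.4f'%yaw,'gap %.3f'%st['finger_gap'],'F',st['force'].round(1),'q1 q6',st['q'][[0,5]].round(2))
    print('   tool delta mm',(d*1e3).round(1),'turn %.3f'%t, 'rows>=',int(np.ceil(max(abs(d).max()/.05,np.linalg.norm(d)/.05,abs(t)/.149))))
if __name__=='__main__': go(*map(float,sys.argv[1:]))
E
python3 go.py .573 .007 .2 -.65
python3 - <<'E'
from go import *
print(state()[1].round(4))
from h import *
t=load('top0');im=t['image']
# rotor circle edge & handle by depth
r=t['range_z']
H=[]
for v in range(235,265):
    for u in range(300,335):
        p=by_depth(t,u,v)
        if p[2]>.098: H.append(p)
H=np.array(H);c=H.mean(0);w,V=np.linalg.eigh(np.cov((H-c)[:,:2].T));print(len(H),c,w**.5,np.arctan(V[1,1]/V[0,1]))
# handle by colour, z=.106
m=[(u,v) for v in range(236,264) for u in range(304,332) if im[v,u].max()<45]
Q=np.array([at_z(t,u,v,.106)[:2] for u,v in m]);c=Q.mean(0);w,V=np.linalg.eigh(np.cov((Q-c).T));print(len(m),c,w**.5,np.arctan(V[1,1]/V[0,1]))
E
```

```text
t 0.1 tcp [0.2009 0.5912 0.2304] yaw -0.3278 gap 0.996 F [ 0.1  0.9 -0.2] q1 q6 [ 1.06 -0.18]
   tool delta mm [  31.1 -433.2  540.4] turn 0.322 rows>= 14
[[-9.000e-04  3.220e-01  9.467e-01]
 [-1.700e-03  9.467e-01 -3.220e-01]
 [-1.000e+00 -1.900e-03 -3.000e-04]]
130 [0.57252409 0.00559239 0.1199779 ] [0.00871253 0.0202639 ] -0.2344243043503606
130 [0.57118488 0.00643559] [0.00418905 0.01506264] -0.6865352985028959
```

```bash
python3 -m crank '[[0.045,0.002,-0.03,0.0375,0],[0.045,0.002,-0.03,0.0375,0],[0.045,0.002,-0.03,0.0375,0],[0.045,0.002,-0.03,0.0375,0],[0.045,0.002,-0.03,0.0375,0]]' 60; python3 -m crank '[[0.045,0.002,-0.03,0.0375,0],[0.045,0.002,-0.03,0.0375,0],[0.045,0.002,-0.03,0.0375,0],[0.045,0.002,-0.03,0.0375,0],[0.045,0.002,-0.03,0.0375,0]]'; python3 -m crank '[[0.045,0.002,-0.03,0.0375,0],[0.045,0.002,-0.03,0.0375,0],[0.045,0.002,-0.03,0.0375,0.1],[0.045,0,0,0,0.1],[0.045,0,0,0,0.12]]'; python3 go.py .573 .0065 .14 -.687
```

```text
t: 0.6
tcp_pos: [0.3308, 0.3876, 0.221]
tool_rot: [0.115, 0.698, -0.115, 0.698]
force: [1.2, -0.1, -0.2]
finger_gap: 0.528
t: 1.1
tcp_pos: [0.4602, 0.1851, 0.2111]
tool_rot: [0.115, 0.698, -0.115, 0.697]
force: [0.4, 0.9, 0.8]
finger_gap: 0.53
t: 1.6
tcp_pos: [0.5378, 0.0636, 0.2047]
tool_rot: [0.228, 0.67, -0.228, 0.669]
force: [0.2, 1.1, -0.2]
finger_gap: 0.528
t 1.6 tcp [0.5378 0.0636 0.2047] yaw -0.6560 gap 0.528 F [ 0.2  1.1 -0.2] q1 q6 [-0.09 -1.  ]
   tool delta mm [ 64.6 -23.8  62.8] turn 0.031 rows>= 2
```

```bash
python3 -m crank '[[0.045,0.016,-0.006,0.0157,0],[0.045,0.016,-0.006,0.0157,0],[0.045,0.016,-0.006,0.0157,0],[0.045,0.016,-0.006,0.0157,0.03],[0.045,0,0,0,0]]'; python3 go.py .573 .0065 .077 -.687; python3 - <<'E'
from h import *
s=snap('scene','s1');t=snap('top','t1')
a=cv2.resize(s['image'][100:340,180:420],(500,500));b=cv2.resize(t['image'][140:320,230:410],(300,300))
cv2.imwrite('pics/s1c.png',a);cv2.imwrite('pics/t1c.png',b)
E
```

```text
t: 2.1
tcp_pos: [0.5724, 0.0071, 0.139]
tool_rot: [0.235, 0.668, -0.236, 0.665]
force: [0.3, -0.7, 0.0]
finger_gap: 0.525
t 2.1 tcp [0.5724 0.0071 0.139 ] yaw -0.6799 gap 0.525 F [ 0.3 -0.7  0. ] q1 q6 [-0.18 -1.07]
   tool delta mm [62.   0.1  1. ] turn 0.007 rows>= 2
```

View pics/s1c.png

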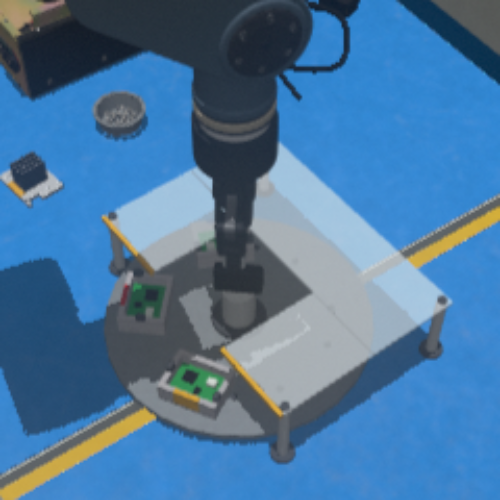

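View pics/t1c.png

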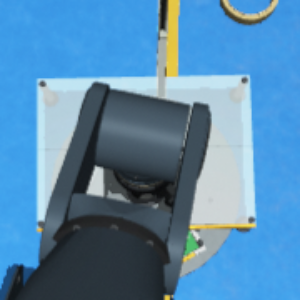

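```bash
python3 -m crank '[[0.045,0.032,0,0,0],[0.045,0.032,0,0,0],[0.01,0,0,0,0],[0.01,0,0,0,0],[0.01,0,0,0,0]]' 40; python3 go.py .573 .0065 .075 -1.214
```

```text
t: 2.7
tcp_pos: [0.5716, 0.0085, 0.0783]
tool_rot: [0.234, 0.668, -0.235, 0.666]
force: [-3.0, -2.1, -5.5]
finger_gap: 0.155
t 2.7 tcp [0.5716 0.0085 0.0783] yaw -0.6764 gap 0.155 F [-3.  -2.1 -5.5] q1 q6 [-0.18 -1.07]
   tool delta mm [ 3.3 -0.7  2.4] turn 0.538 rows>= 4
```

```bash
python3 -m crank '[[0.01,0.002,0,0,0.1],[0.01,0,0,0,0.14],[0.01,0,0,0,0.14],[0.01,0,0,0,0.13],[0.01,0,0,0,0.02]]'; python3 go.py .573 .0065 .075 -1.214
```

```text
t: 3.2
tcp_pos: [0.573, 0.0094, 0.0782]
tool_rot: [0.403, 0.581, -0.402, 0.582]
force: [-2.3, 2.9, 5.5]
finger_gap: 0.157
t 3.2 tcp [0.573  0.0094 0.0782] yaw -1.2101 gap 0.157 F [-2.3  2.9  5.5] q1 q6 [-0.18 -0.54]
   tool delta mm [ 3.2 -1.   2.7] turn 0.004 rows>= 1
```

```bash
python3 -m crank '[[0.01,0,0,0,0],[0.04,0,0,0,0],[0.04,0,0,0,0],[0.05,-0.04,0,0,0],[0.06,-0.045,0,0,0]]'; python3 go.py .4887 .3262 .12 .127
```

```text
t: 3.7
tcp_pos: [0.572, 0.0086, 0.1601]
tool_rot: [0.401, 0.583, -0.402, 0.581]
force: [1.6, 0.1, 0.3]
finger_gap: 0.701
t 3.7 tcp [0.572  0.0086 0.1601] yaw -1.2078 gap 0.701 F [1.6 0.1 0.3] q1 q6 [-0.18 -0.54]
   tool delta mm [  40.6   35.  -326.4] turn -1.335 rows>= 9
```

```bash
python3 -m crank '[[0.06,0,0.005,-0.0465,0],[0.06,0,0.005,-0.0465,0],[0.06,0,0.005,-0.0465,0],[0.06,0,0.005,-0.0465,0],[0.06,0,0.005,-0.0465,0]]'; python3 -m crank '[[0.06,0,0.005,-0.0465,0],[0.06,0,0.005,-0.0465,-0.14],[0.06,0,0,0,-0.149],[0.06,0,0,0,-0.149],[0.06,0,0,0,-0.149]]';python3 -m crank '[[0.06,0,0,0,-0.149],[0.06,0,0,0,-0.149],[0.06,0,0,0,-0.149],[0.06,0,0,0,-0.149],[0.06,0,0,0,-0.149]]';  python3 go.py .4887 .3262 .01 .127; python3 - <<'E'
from h import *
s=snap('scene','s2');t=snap('top','t2')
a=cv2.resize(s['image'][120:340,170:420],(750,660))[:600];b=cv2.resize(t['image'][175:315,245:390],(621,600),interpolation=cv2.INTER_CUBIC)
cv2.imwrite('pics/s2c.png',a);cv2.imwrite('pics/t2c.png',b)
E
```

```text
t: 4.2
tcp_pos: [0.5137, 0.2365, 0.1613]
tool_rot: [0.402, 0.581, -0.401, 0.583]
force: [0.8, 0.0, -0.3]
finger_gap: 0.702
t: 4.7
tcp_pos: [0.4901, 0.3263, 0.161]
tool_rot: [0.214, 0.674, -0.213, 0.675]
force: [0.2, -0.5, 0.8]
finger_gap: 0.702
t: 5.2
tcp_pos: [0.4905, 0.3255, 0.161]
tool_rot: [-0.046, 0.705, 0.046, 0.706]
force: [0.1, -0.5, 0.5]
finger_gap: 0.704
t 5.2 tcp [0.4905 0.3255 0.161 ] yaw 0.1304 gap 0.704 F [ 0.1 -0.5  0.5] q1 q6 [ 0.4  -1.31]
   tool delta mm [151.    0.9  -2. ] turn 0.003 rows>= 4
```

View pics/s2c.png

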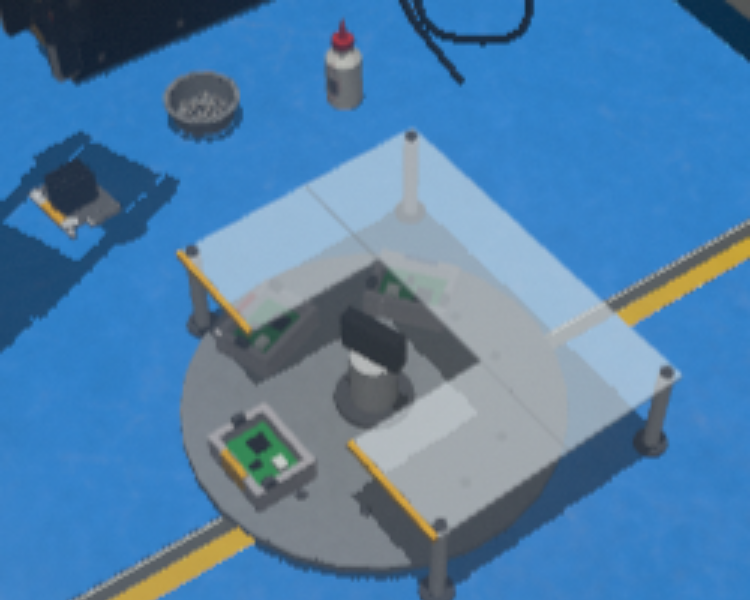

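View pics/t2c.png

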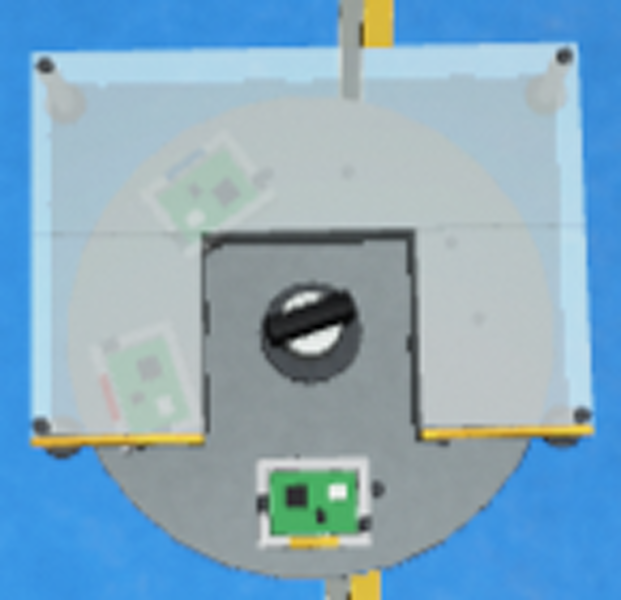

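```bash
python3 - <<'E'
from h import *
t=load('top0'); 
t=load('t2');fl,cx,cy,E=cam(t);print('campos',-E[:3,:3].T@E[:3,3])
c=t['image'][275:310,295:340]
a=cv2.resize(c,None,fx=16,fy=16,interpolation=cv2.INTER_NEAREST);cv2.imwrite('pics/h1.png',a)
s=load('s2');c=s['image'][245:300,225:290]
cv2.imwrite('pics/h2.png',cv2.resize(c,None,fx=10,fy=10,interpolation=cv2.INTER_NEAREST))
E
```

```text
campos [ 0.44111051 -0.00124529  1.1103266 ]
```

View pics/h1.png

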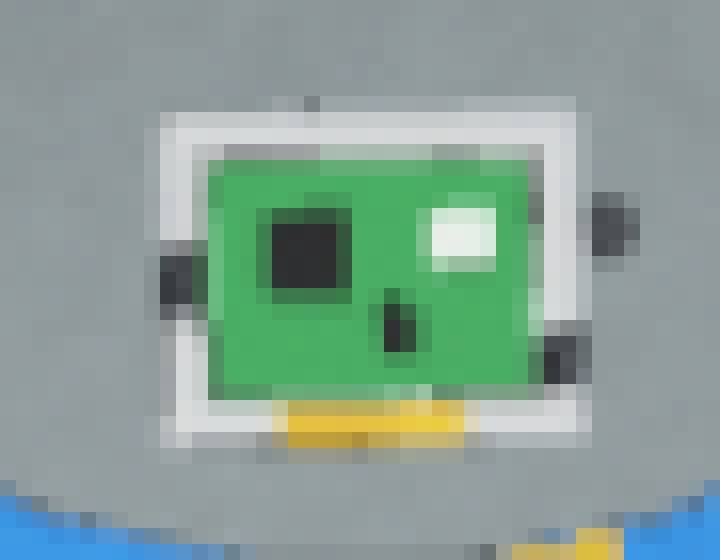

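View pics/h2.png

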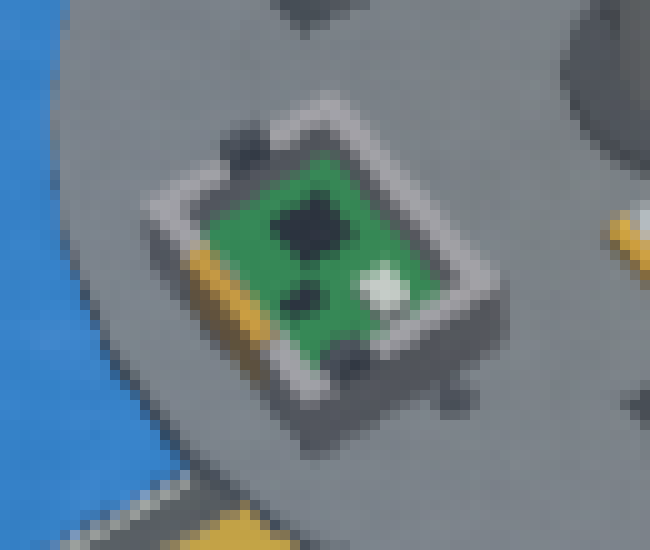

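```bash
cat > hfit.py <<'E'
from fit import *
def hfit(s,x0,z=.042,r=24,keys=None,save=None):
    u,v=proj(s,[x0[0],x0[1],z]); u0,v0=int(u)-r,int(v)-r; c=s['image'][v0:v0+2*r,u0:u0+2*r].astype(float)
    bg=np.array([152,148,143.]) ; 
    hs=c.max(2)-c.min(2); gr=c.mean(2)
    # surround grey from ring
    cand=c[(hs<25)&(gr>100)&(gr<180)]; bg=np.median(cand,0)
    m=np.clip(np.abs(c-bg).sum(2)/110,0,1)
    S=8; R0=np.array([(-25,32),(25,32),(25,-32),(-25,-32)])/1e3
    yy,xx=np.mgrid[0:2*r,0:2*r]
    def sl(x,g=0):
        im=np.zeros((2*r*S,2*r*S),np.uint8); P=R0*(1+g/np.array([25,32.])*1)
        q=np.array([proj(s,p) for p in place(P,z,x)]); q=(q-[u0,v0]+.5)*S
        cv2.fillPoly(im,[np.round(q*16).astype(np.int32)],255,shift=4); return cv2.resize(im,(2*r,2*r),interpolation=cv2.INTER_AREA)/255.
    W=cv2.dilate((sl(x0)>.5).astype(np.uint8),np.ones((7,7)))-0.
    cost=lambda x:(W*(sl(x)-m)**2).sum()
    b=minimize(cost,x0,method='Nelder-Mead',options=dict(initial_simplex=np.array(x0)+np.array([[0,0,0],[.004,0,0],[0,.004,0],[0,0,.1]])))
    if save: cv2.imwrite('pics/'+save+'.png',np.hstack([cv2.resize(np.uint8(255*k),None,fx=6,fy=6,interpolation=0) for k in(m,sl(b.x))]))
    return b.x,b.fun
E
python3 - <<'E'
from hfit import *
t=load('t2')
C=[(166,113),(579,100),(589,440),(172,445)]
P=np.array([at_z(t,295+a/16-.5,275+b/16-.5,.042)[:2] for a,b in C]); c=P.mean(0)
e=(P[0]+P[3]-P[1]-P[2])/2; f=(P[0]+P[1]-P[2]-P[3])/2
print(c,np.linalg.norm(e),np.linalg.norm(f),np.arctan2(-e[0],e[1]),np.arctan2(f[1],f[0]))
print(hfit(t,[*c,.02],save='hf'))
s=load('s2')
C=[(143,205),(330,95),(505,280),(315,408)]
P=np.array([at_z(s,225+a/10-.5,245+b/10-.5,.042)[:2] for a,b in C]); c=P.mean(0); # BL(+y,-x), TL(+y,+x), TR, BR
print(P)
e=(P[0]+P[1]-P[2]-P[3])/2; f=(P[1]+P[2]-P[0]-P[3])/2
print(c,np.linalg.norm(e),np.linalg.norm(f),np.arctan2(-e[0],e[1]),np.arctan2(f[1],f[0]))
E
```

```text
[0.4747347  0.00096477] 0.06363609495769085 0.051280965283231 0.046388006325773605 0.049436545269166285
(array([0.47458664, 0.0012419 , 0.04916177]), np.float64(42.26317986407008))
[[ 0.44831651  0.02981839]
 [ 0.4964984   0.0318829 ]
 [ 0.50159092 -0.0303273 ]
 [ 0.45171503 -0.03478303]]
[ 0.47453022 -0.00085226] 0.06354778763324642 0.04913715492903646 0.06685813061253591 0.06639614563692083
```

View pics/hf.png

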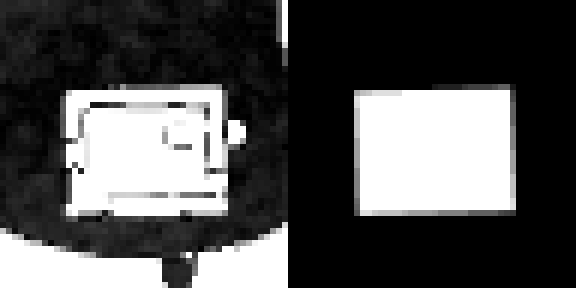

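```bash
python3 -m crank '[[0.06,0.045,0.001,-0.002,0],[0.06,0.04,0,0,0],[0.06,0.04,0,0,0],[0.06,0,0,0,0]]'; python3 go.py .4886 .3266 .010 .127
```

```text
t: 5.7
tcp_pos: [0.4841, 0.3243, 0.0305]
tool_rot: [-0.044, 0.709, 0.042, 0.702]
force: [-1.1, -0.4, -0.1]
finger_gap: 0.704
t 5.7 tcp [0.4841 0.3243 0.0305] yaw 0.1212 gap 0.704 F [-1.1 -0.4 -0.1] q1 q6 [ 0.4  -1.29]
   tool delta mm [20.4  1.8  4.9] turn -0.006 rows>= 1
```

```bash
python3 -m crank '[[0.06,0,0,0,0]]'; python3 go.py .4886 .3266 .010 .127;python3 -c "
from go import *
print(state()[1].round(4))"
```

```text
t: 5.8
tcp_pos: [0.4879, 0.326, 0.0354]
tool_rot: [-0.043, 0.706, 0.043, 0.706]
force: [0.6, 1.2, 0.5]
finger_gap: 0.706
t 5.8 tcp [0.4879 0.326  0.0354] yaw 0.1225 gap 0.706 F [0.6 1.2 0.5] q1 q6 [ 0.4  -1.29]
   tool delta mm [25.4  0.5  0.8] turn -0.005 rows>= 1
[[-6.000e-04 -1.222e-01  9.925e-01]
 [-3.000e-04  9.925e-01  1.222e-01]
 [-1.000e+00 -2.000e-04 -7.000e-04]]
```

```bash
python3 -m crank '[[0.06,0.013,0.0005,0.0008,-0.005],[0.06,0.012,0,0,0],[0.02,0,0,0,0],[0.02,0,0,0,0],[0.02,0,0,0,0]]' 60; python3 go.py .4886 .3266 .010 .127; python3 -m crank '[[0.02,0,0,0,0],[0.02,-0.02,0,0,0],[0.02,-0.04,0,0,0],[0.02,-0.03,0,0,0],[0.02,0,0,0,0]]'; python3 go.py .4886 .3266 .1 .127;python3 - <<'E'
from h import *
s=snap('scene','s3');t=snap('top','t3')
a=cv2.resize(s['image'][100:220,130:290],(800,600),interpolation=cv2.INTER_CUBIC)
cv2.imwrite('pics/s3c.png',a);cv2.imwrite('pics/t3c.png',t['image'][230:350,100:300].repeat(3,0).repeat(3,1))
E
```

```text
t: 6.3
tcp_pos: [0.489, 0.3268, 0.0112]
tool_rot: [-0.045, 0.705, 0.046, 0.706]
force: [0.8, -0.3, -1.8]
finger_gap: 0.269
t 6.3 tcp [0.489  0.3268 0.0112] yaw 0.1291 gap 0.269 F [ 0.8 -0.3 -1.8] q1 q6 [ 0.4 -1.3]
   tool delta mm [ 1.2 -0.1 -0.4] turn 0.002 rows>= 1
t: 6.8
tcp_pos: [0.4914, 0.3279, 0.1046]
tool_rot: [-0.045, 0.703, 0.047, 0.709]
force: [-0.2, 0.4, -1.6]
finger_gap: 0.267
t 6.8 tcp [0.4914 0.3279 0.1046] yaw 0.1293 gap 0.267 F [-0.2  0.4 -1.6] q1 q6 [ 0.4 -1.3]
   tool delta mm [ 4.5 -0.9 -2.9] turn 0.002 rows>= 1
```

View pics/s3c.png

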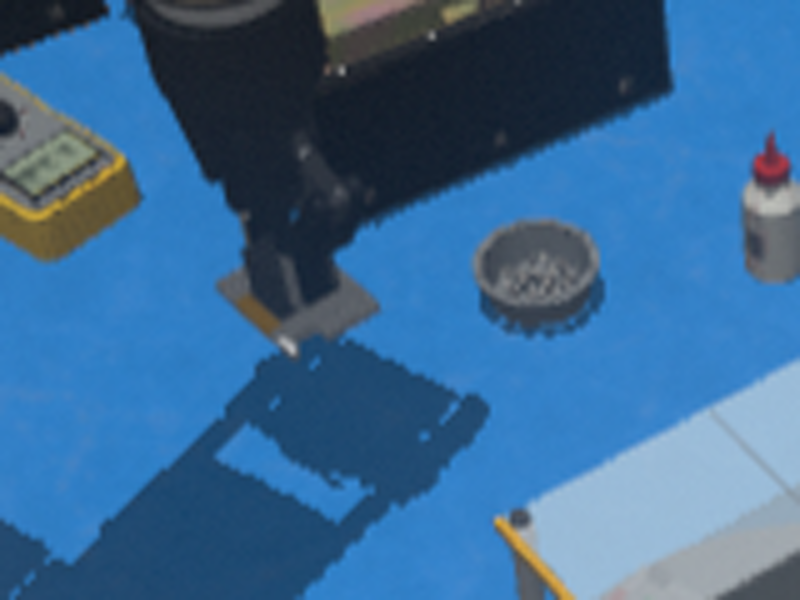

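View pics/t3c.png

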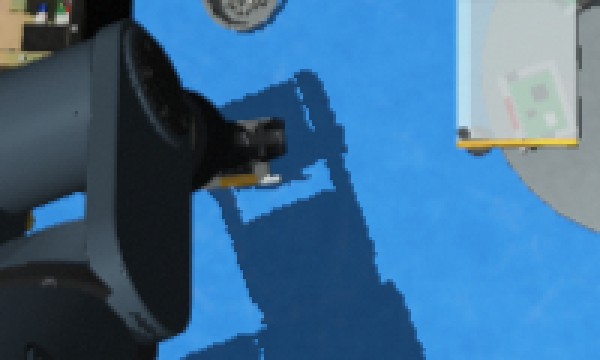

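```bash
python3 go.py .4748 .0012 .125 .050
```

```text
t 6.9 tcp [0.4885 0.3266 0.1008] yaw 0.1292 gap 0.269 F [-0.5  0.1 -1.7] q1 q6 [ 0.4 -1.3]
   tool delta mm [ -24.3 -320.9  -55.5] turn 0.079 rows>= 7
```

```bash
python3 -m crank '[[0.02,-0.008,-0.02,-0.004,0],[0.02,-0.008,-0.04,-0.006,0],[0.02,-0.008,-0.045,-0.008,0],[0.02,0,-0.045,-0.008,0],[0.02,0,-0.045,-0.008,0]]'; python3 -m crank '[[0.02,0,-0.045,-0.008,0],[0.02,0,-0.04,-0.008,0],[0.02,0,-0.025,-0.005,0.04],[0.02,0,-0.015,0,0.039],[0.02,0,0,0,0]]';python3 -m crank '[[0.02,0,0,0,0]]'; python3 go.py .4748 .0012 .075 .050
```

```text
t: 7.4
tcp_pos: [0.4784, 0.1273, 0.1229]
tool_rot: [-0.046, 0.707, 0.046, 0.705]
force: [0.1, 1.0, -1.1]
finger_gap: 0.268
t: 7.9
tcp_pos: [0.4739, 0.0004, 0.1229]
tool_rot: [-0.016, 0.708, 0.017, 0.706]
force: [-0.0, 0.1, -1.7]
finger_gap: 0.268
t: 8.0
tcp_pos: [0.4737, 0.0024, 0.1233]
tool_rot: [-0.017, 0.708, 0.018, 0.706]
force: [0.8, 0.2, -1.1]
finger_gap: 0.271
t 8.0 tcp [0.4737 0.0024 0.1233] yaw 0.0498 gap 0.271 F [ 0.8  0.2 -1.1] q1 q6 [-0.23 -1.85]
   tool delta mm [48.3 -1.3  1.2] turn -0.000 rows>= 1
```

Down to just above the keys (key tops at 50 mm; cover underside would be ~64 mm), then look.

```bash
python3 -m crank '[[0.02,0.015,-0.001,0.001,0],[0.02,0.02,0,0,0],[0.02,0.014,0,0,0],[0.02,0,0,0,0],[0.02,0,0,0,0]]'; python3 go.py .4748 .0012 .0532 .050; python3 - <<'E'
from h import *
s=snap('scene','s4');t=snap('top','t4')
a=cv2.resize(s['image'][210:310,205:325],(720,600),interpolation=cv2.INTER_CUBIC)
cv2.imwrite('pics/s4c.png',a);cv2.imwrite('pics/t4c.png',t['image'][235:335,245:395].repeat(4,0).repeat(4,1))
E
```

```text
t: 8.5
tcp_pos: [0.4752, 0.0022, 0.075]
tool_rot: [-0.018, 0.707, 0.019, 0.706]
force: [-0.1, 0.3, -1.2]
finger_gap: 0.27
t 8.5 tcp [0.4752 0.0022 0.075 ] yaw 0.0521 gap 0.270 F [-0.1  0.3 -1.2] q1 q6 [-0.23 -1.85]
   tool delta mm [21.8 -1.  -0.4] turn 0.002 rows>= 1
```

View pics/s4c.png

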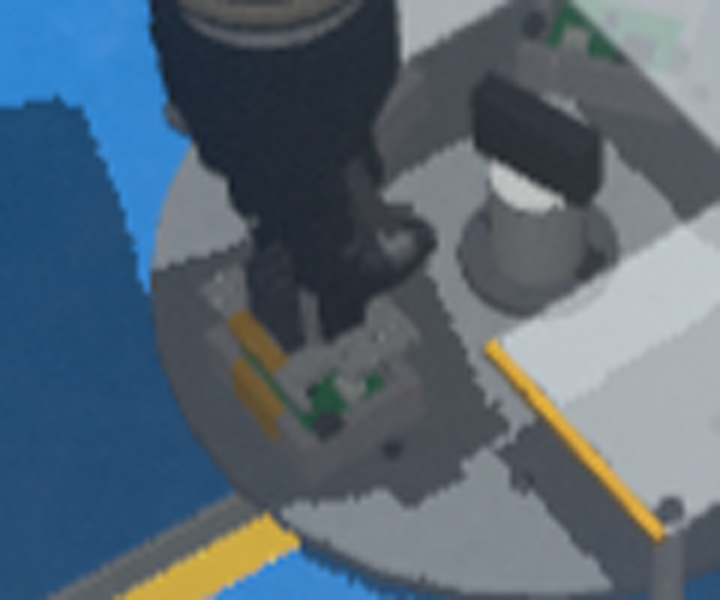

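View pics/t4c.png

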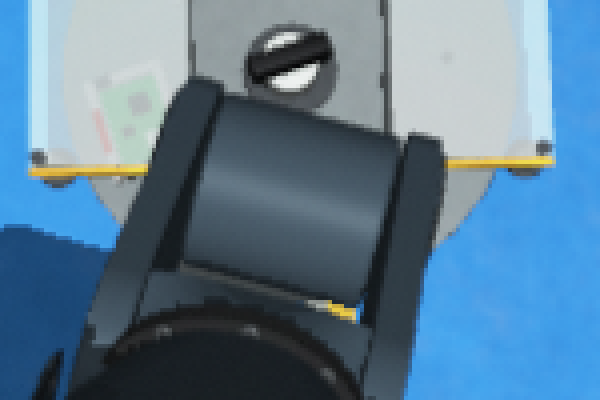

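```bash
python3 -m crank '[[0.02,0.007,-0.0008,-0.0004,0.002],[0.02,0.006,0,0,0],[0.02,0.005,0,0,0],[0.02,0.004,0,0,0],[0.02,0,0,0,0]]'; python3 go.py .4748 .0012 .0532 .050
```

```text
t: 9.1
tcp_pos: [0.4753, 0.0002, 0.0531]
tool_rot: [-0.017, 0.707, 0.017, 0.707]
force: [-1.1, 0.1, -2.1]
finger_gap: 0.271
t 9.1 tcp [4.753e-01 2.000e-04 5.310e-02] yaw 0.0480 gap 0.271 F [-1.1  0.1 -2.1] q1 q6 [-0.24 -1.85]
   tool delta mm [-0.1  1.  -0.4] turn -0.002 rows>= 1
```

```bash
python3 -m crank '[[0.02,0.001,0,0,0],[0.02,0,0,0,0],[0.05,0,0,0,0],[0.05,0,0,0,0],[0.05,-0.01,0,0,0]]'; python3 -m crank '[[0.05,-0.03,0,0,0],[0.05,-0.04,0,0,0],[0.045,-0.03,0,0,0]]';python3 go.py .5741 .0065 .16 -1.21
```

```text
t: 9.6
tcp_pos: [0.4745, 0.0004, 0.0617]
tool_rot: [-0.017, 0.708, 0.017, 0.706]
force: [0.5, 0.3, -0.3]
finger_gap: 0.582
t: 9.9
tcp_pos: [0.4755, 0.0002, 0.1645]
tool_rot: [-0.017, 0.706, 0.017, 0.707]
force: [0.6, 0.5, -0.7]
finger_gap: 0.526
t 9.9 tcp [4.755e-01 2.000e-04 1.645e-01] yaw 0.0482 gap 0.526 F [ 0.6  0.5 -0.7] q1 q6 [-0.24 -1.85]
   tool delta mm [ 4.6  1.5 98.8] turn 1.258 rows>= 9
```

```bash
python3 -m crank '[[0.04,0,0.001,0.03,0],[0.04,0,0,0.04,0],[0.04,0,0,0.029,0.145],[0.04,0,0,0,0.14],[0.04,0,0,0,0.14]]';python3 -m crank '[[0.04,0,0,0,0.14],[0.04,0,0,0,0.14],[0.04,0,0,0,0.14],[0.04,0,0,0,0.14],[0.04,0,0,0,0.14]]';python3 -m crank '[[0.04,0,0,0,0.13],[0.04,0,0,0,0]]';python3 go.py .5741 .0065 .076 -1.21;python3 - <<'E'
from h import *
s=snap('scene','s5')
a=cv2.resize(s['image'][200:310,205:325],(654,600),interpolation=cv2.INTER_CUBIC)
cv2.imwrite('pics/s5c.png',a)
E
```

```text
t: 10.4
tcp_pos: [0.575, 0.0061, 0.1627]
tool_rot: [0.134, 0.694, -0.134, 0.694]
force: [-0.5, 0.5, 0.0]
finger_gap: 0.468
t: 10.9
tcp_pos: [0.5739, 0.0061, 0.1628]
tool_rot: [0.364, 0.606, -0.364, 0.606]
force: [0.3, 0.3, -0.6]
finger_gap: 0.475
t: 11.1
tcp_pos: [0.5739, 0.0061, 0.1627]
tool_rot: [0.401, 0.582, -0.401, 0.582]
force: [-0.3, -0.2, -0.4]
finger_gap: 0.47
t 11.1 tcp [0.5739 0.0061 0.1627] yaw -1.2066 gap 0.470 F [-0.3 -0.2 -0.4] q1 q6 [-0.18 -0.55]
   tool delta mm [86.7  0.3 -0.3] turn 0.003 rows>= 2
```

View pics/s5c.png

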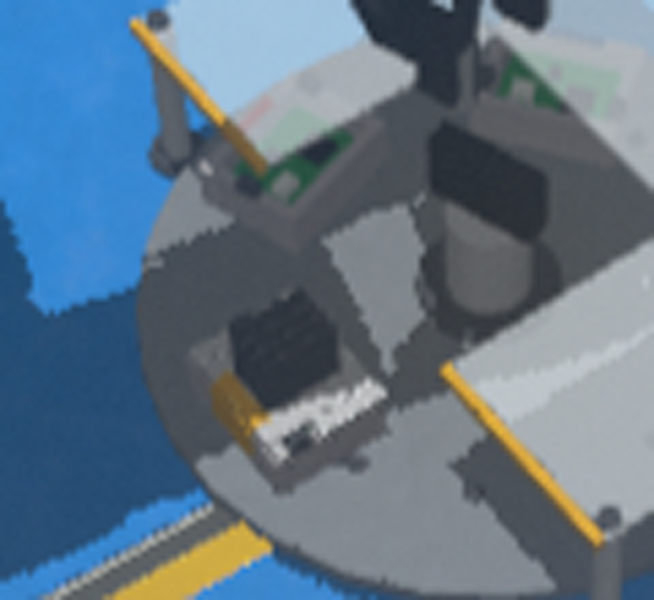

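```bash
python3 -m crank '[[0.04,0.04,0,0,0],[0.04,0.046,0,0,0],[0.01,0,0,0,0],[0.01,0,0,0,0],[0.01,0,0,0,0]]' 40; python3 go.py .5741 .0065 .076 -1.21; python3 -m crank '[[0.01,0,0,0,-0.07],[0.01,0,0,0,-0.12],[0.01,0,0,0,-0.12],[0.01,0,0,0,-0.12],[0.01,0,0,0,-0.12]]'; python3 -m crank '[[0.01,0,0,0,-0.12],[0.01,0,0,0,-0.12],[0.01,0,0,0,-0.12],[0.01,0,0,0,-0.12],[0.01,0,0,0,-0.12]]';python3 -m crank '[[0.01,0,0,0,-0.08],[0.01,0,0,0,-0.03],[0.01,0,0,0,0]]'; python3 go.py .5741 .0065 .076 .05
```

```text
t: 11.65
tcp_pos: [0.5735, 0.0072, 0.0697]
tool_rot: [0.401, 0.584, -0.401, 0.581]
force: [11.3, 2.3, -45.1]
finger_gap: 0.373
t 11.65 tcp [0.5735 0.0072 0.0697] yaw -1.2051 gap 0.373 F [ 11.3   2.3 -45.1] q1 q6 [-0.18 -0.55]
   tool delta mm [-6.4  0.3  0.9] turn 0.005 rows>= 1
t: 12.15
tcp_pos: [0.5732, 0.007, 0.0697]
tool_rot: [0.226, 0.672, -0.226, 0.668]
force: [11.1, 2.4, -45.1]
finger_gap: 0.372
t: 12.65
tcp_pos: [0.5731, 0.0066, 0.0697]
tool_rot: [0.019, 0.709, -0.017, 0.705]
force: [10.0, 1.6, -45.3]
finger_gap: 0.37
t: 12.95
tcp_pos: [0.573, 0.0065, 0.0696]
tool_rot: [-0.019, 0.708, 0.02, 0.705]
force: [11.0, 0.0, -45.0]
finger_gap: 0.374
t 12.95 tcp [0.573  0.0065 0.0696] yaw 0.0558 gap 0.374 F [ 11.   0. -45.] q1 q6 [-0.18 -1.81]
   tool delta mm [-6.4 -0.1  1. ] turn 0.006 rows>= 1
```

```bash
python3 - <<'E'
from h import *
s=snap('scene','s6');t=snap('top','t6')
a=cv2.resize(s['image'][150:310,205:375],(637,600),interpolation=cv2.INTER_CUBIC)
cv2.imwrite('pics/s6c.png',a);cv2.imwrite('pics/t6c.png',t['image'][175:325,235:395].repeat(4,0).repeat(4,1))
E
```

```text
(no output)
```

View pics/s6c.png

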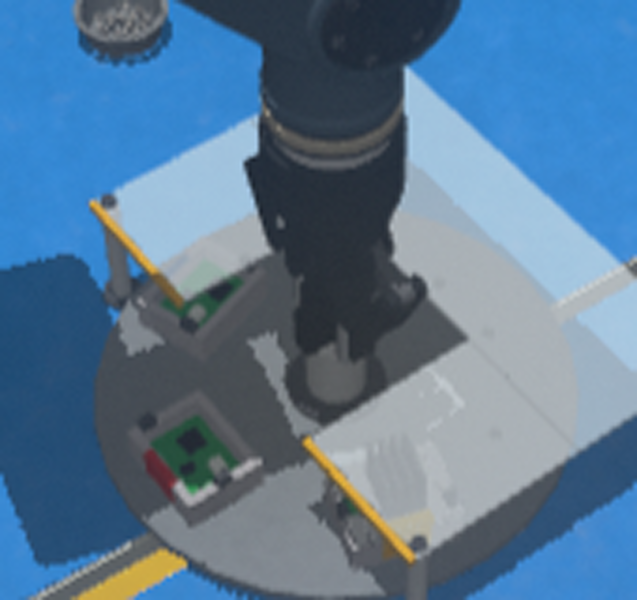

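View pics/t6c.png

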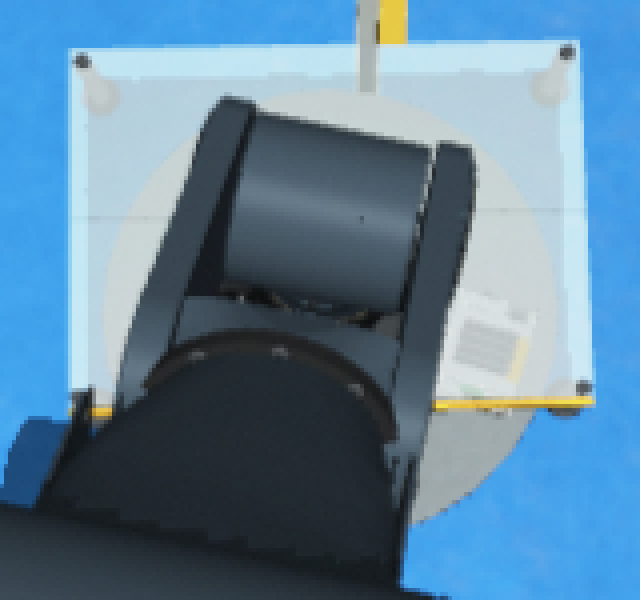

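```bash
python3 -m crank '[[0.05,0,0,0,0],[0.05,0,0,0,0]]'; python3 go.py .4988 -.316 .12 .347
```

```text
t: 13.25
tcp_pos: [0.574, 0.0061, 0.0764]
tool_rot: [-0.019, 0.707, 0.019, 0.706]
force: [0.5, 0.1, 0.3]
finger_gap: 0.587
t 13.25 tcp [0.574  0.0061 0.0764] yaw 0.0548 gap 0.587 F [0.5 0.1 0.3] q1 q6 [-0.18 -1.81]
   tool delta mm [ -43.6 -317.5  -92.7] turn -0.292 rows>= 7
```

```bash
python3 -m crank '[[0.06,-0.04,0,0,0],[0.06,-0.045,0,0,0],[0.06,0,-0.046,-0.013,0],[0.06,0,-0.046,-0.013,0],[0.06,0,-0.046,-0.013,0]]';python3 -m crank '[[0.06,0,-0.046,-0.013,0],[0.06,0,-0.046,-0.013,0],[0.06,0,-0.046,-0.013,0],[0.06,0,-0.041,-0.013,-0.1],[0.06,0,0,0,-0.1]]';python3 -m crank '[[0.06,0,0,0,-0.092],[0.06,0,0,0,0]]'; python3 go.py .4987 -.3158 .011 .347;python3 - <<'E'
from hfit import *
s=snap('scene','s7');t=snap('top','t7')
print(hfit(t,[.4744,.0012,.05],save='hf2'))
print(fit([t],'red',[.4987,-.3155,.346]))
cv2.imwrite('pics/h3.png',cv2.resize(t['image'][275:310,295:340],None,fx=16,fy=16,interpolation=cv2.INTER_NEAREST))
a=cv2.resize(s['image'][150:310,205:375],(637,600),interpolation=cv2.INTER_CUBIC)
cv2.imwrite('pics/s7c.png',a)
E
```

```text
t: 13.75
tcp_pos: [0.5428, -0.135, 0.1643]
tool_rot: [-0.021, 0.705, 0.019, 0.708]
force: [0.6, 0.1, -0.1]
finger_gap: 0.703
t: 14.25
tcp_pos: [0.4996, -0.3221, 0.1639]
tool_rot: [-0.091, 0.7, 0.087, 0.703]
force: [0.5, 0.5, 0.5]
finger_gap: 0.705
t: 14.45
tcp_pos: [0.5, -0.3161, 0.1633]
tool_rot: [-0.122, 0.696, 0.121, 0.697]
force: [0.7, 0.4, 0.0]
finger_gap: 0.706
t 14.45 tcp [ 0.5    -0.3161  0.1633] yaw 0.3448 gap 0.706 F [0.7 0.4 0. ] q1 q6 [-0.75 -2.67]
   tool delta mm [152.3   1.1  -1.2] turn -0.002 rows>= 4
(array([0.47454273, 0.00153395, 0.04338044]), np.float64(137.8147267262115))
(array([ 0.49881104, -0.31637617,  0.36095815]), np.float64(385.1072363729432))
```

View pics/h3.png

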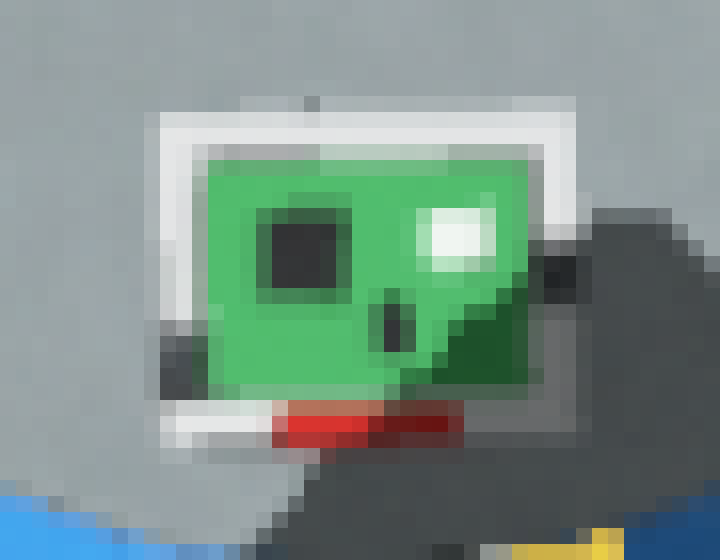

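View pics/s7c.png

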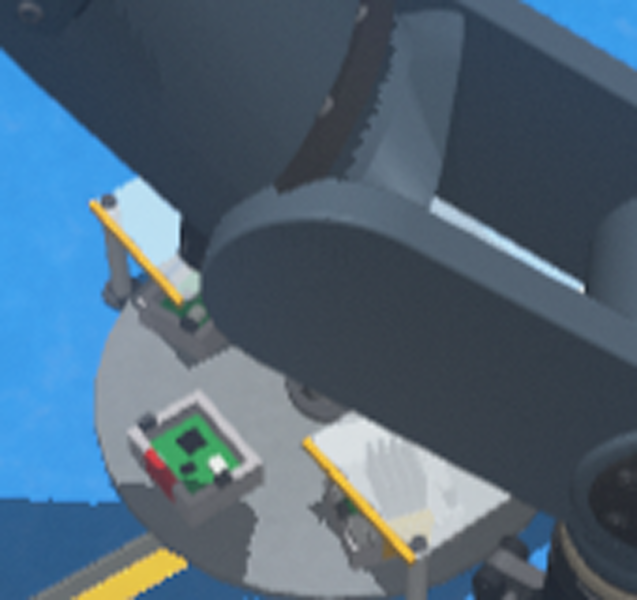

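```bash
python3 -m crank '[[0.06,0.03,0.001,-0.001,0],[0.06,0.04,0,0,0],[0.06,0.035,0,0,0],[0.06,0.015,0,0,0],[0.06,0,0,0,0]]'; python3 go.py .4987 -.3158 .011 .347
```

```text
t: 15.05
tcp_pos: [0.498, -0.3134, 0.0397]
tool_rot: [-0.12, 0.698, 0.123, 0.696]
force: [0.1, -0.1, 2.0]
finger_gap: 0.7
t 15.05 tcp [ 0.498  -0.3134  0.0397] yaw 0.3453 gap 0.700 F [ 0.1 -0.1  2. ] q1 q6 [-0.75 -2.67]
   tool delta mm [28.7 -2.6 -0.1] turn -0.002 rows>= 1
```

```bash
python3 -m crank '[[0.06,0.012,-0.001,0,-0.002],[0.06,0.012,-0.001,0,0],[0.06,0.0045,0,0,0],[0.06,0,0,0,0]]'; python3 go.py .4987 -.3158 .011 .347
```

```text
t: 15.45
tcp_pos: [0.4993, -0.3165, 0.0125]
tool_rot: [-0.122, 0.697, 0.122, 0.696]
force: [0.5, -0.3, 0.0]
finger_gap: 0.703
t 15.45 tcp [ 0.4993 -0.3165  0.0125] yaw 0.3471 gap 0.703 F [ 0.5 -0.3  0. ] q1 q6 [-0.75 -2.67]
   tool delta mm [ 1.5  0.9 -0.4] turn 0.000 rows>= 1
```

```bash
python3 -m crank '[[0.02,0.001,0,0,0],[0.02,0,0,0,0],[0.02,0,0,0,0],[0.02,0,0,0,0]]' 60; python3 go.py .4987 -.3158 .011 .347; python3 -m crank '[[0.02,-0.02,0,0,0],[0.02,-0.04,0,0,0],[0.02,-0.04,0,0,0],[0.02,-0.015,0,0,0],[0.02,0,0,0,0]]'; python3 go.py .4748 .0012 .125 .045;python3 - <<'E'
from h import *
s=snap('scene','s8');t=snap('top','t8')
a=cv2.resize(s['image'][300:440,280:460],(771,600),interpolation=cv2.INTER_CUBIC)
cv2.imwrite('pics/s8c.png',a)
E
```

```text
t: 15.85
tcp_pos: [0.4999, -0.3169, 0.0124]
tool_rot: [-0.122, 0.696, 0.122, 0.697]
force: [-0.1, 0.3, 2.5]
finger_gap: 0.267
t 15.85 tcp [ 0.4999 -0.3169  0.0124] yaw 0.3471 gap 0.267 F [-0.1  0.3  2.5] q1 q6 [-0.75 -2.67]
   tool delta mm [ 1.4  1.5 -0.7] turn 0.000 rows>= 1
t: 16.35
tcp_pos: [0.5009, -0.3178, 0.1297]
tool_rot: [-0.124, 0.695, 0.12, 0.698]
force: [0.4, -0.3, -0.4]
finger_gap: 0.268
t 16.35 tcp [ 0.5009 -0.3178  0.1297] yaw 0.3473 gap 0.268 F [ 0.4 -0.3 -0.4] q1 q6 [-0.75 -2.67]
   tool delta mm [  3.2 308.9  84. ] turn 0.302 rows>= 7
```

View pics/s8c.png

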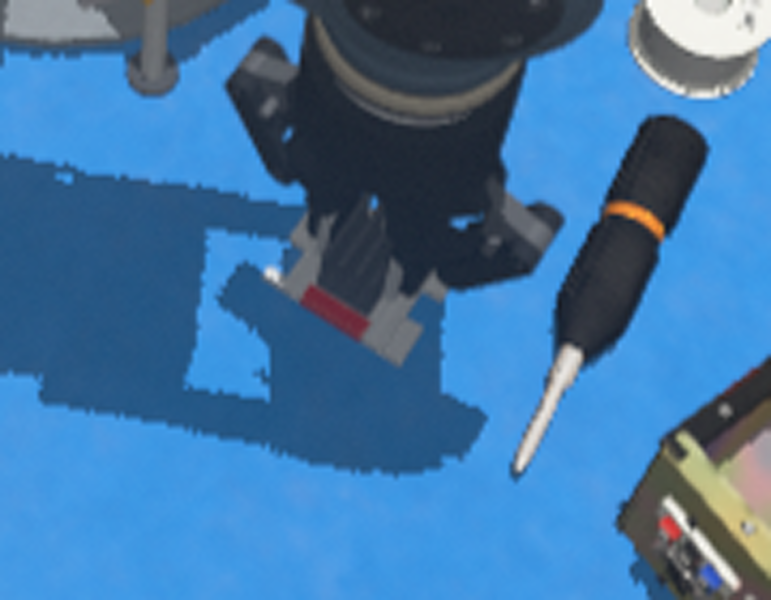

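```bash
python3 -m crank '[[0.02,0,0.025,0.007,0],[0.02,0,0.04,0.011,0],[0.02,0,0.046,0.0125,0],[0.02,0,0.046,0.0125,0],[0.02,0,0.046,0.0125,0]]'; python3 -m crank '[[0.02,0,0.046,0.0125,0],[0.02,0,0.035,0.01,0],[0.02,0,0.02,0.005,0.1],[0.02,0,0,0,0.1],[0.02,0,0,0,0.1]]';python3 -m crank '[[0.02,0,0,0,0]]'; python3 go.py .4752 .0013 .08 .045
```

```text
t: 16.95
tcp_pos: [0.4809, -0.1047, 0.1249]
tool_rot: [-0.121, 0.698, 0.123, 0.695]
force: [0.4, 1.1, -1.2]
finger_gap: 0.264
t: 17.45
tcp_pos: [0.4725, -0.0011, 0.1251]
tool_rot: [-0.016, 0.708, 0.016, 0.705]
force: [1.2, 0.7, -0.2]
finger_gap: 0.27
t: 17.55
tcp_pos: [0.4728, -0.0019, 0.1253]
tool_rot: [-0.017, 0.708, 0.017, 0.706]
force: [-0.5, -0.0, -1.0]
finger_gap: 0.265
t 17.55 tcp [ 0.4728 -0.0019  0.1253] yaw 0.0481 gap 0.265 F [-0.5 -0.  -1. ] q1 q6 [-0.24 -1.86]
   tool delta mm [45.3  3.   2.7] turn 0.003 rows>= 1
```

```bash
python3 -m crank '[[0.02,0.015,0.003,0.0025,0.003],[0.02,0.02,0,0,0],[0.02,0.01,0,0,0],[0.02,0,0,0,0],[0.02,0,0,0,0]]'; python3 go.py .4752 .0013 .0544 .045; python3 - <<'E'
from h import *
s=snap('scene','s9')
a=cv2.resize(s['image'][210:310,205:325],(720,600),interpolation=cv2.INTER_CUBIC)
cv2.imwrite('pics/s9c.png',a)
E
```

```text
t: 18.05
tcp_pos: [0.4762, 0.0005, 0.0815]
tool_rot: [-0.016, 0.707, 0.016, 0.707]
force: [-0.2, 0.2, -0.7]
finger_gap: 0.267
t 18.05 tcp [0.4762 0.0005 0.0815] yaw 0.0446 gap 0.267 F [-0.2  0.2 -0.7] q1 q6 [-0.23 -1.85]
   tool delta mm [27.1  0.9 -1. ] turn -0.000 rows>= 1
```

View pics/s9c.png

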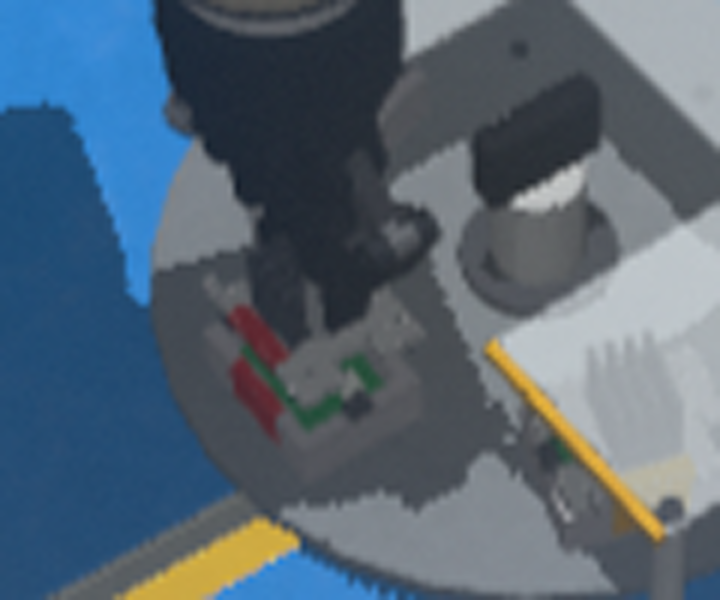

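```bash
python3 -m crank '[[0.02,0.008,0.0007,-0.0008,0],[0.02,0.008,0,0,0],[0.02,0.006,0,0,0],[0.02,0.0045,0,0,0],[0.02,0,0,0,0]]'; python3 go.py .4752 .0013 .0544 .045
```

```text
t: 18.6
tcp_pos: [0.4754, 0.0013, 0.0548]
tool_rot: [-0.016, 0.707, 0.016, 0.707]
force: [-0.1, -0.4, -1.1]
finger_gap: 0.266
t 18.6 tcp [0.4754 0.0013 0.0548] yaw 0.0442 gap 0.266 F [-0.1 -0.4 -1.1] q1 q6 [-0.23 -1.85]
   tool delta mm [ 0.4 -0.  -0.2] turn -0.001 rows>= 1
```

Down to the seated height with no contact force; settle, release and retreat.

```bash
python3 -m crank '[[0.02,0.001,0,0,0],[0.02,0.0005,0,0,0],[0.05,0,0,0,0],[0.05,0,0,0,0],[0.05,-0.01,0,0,0]]'; python3 -m crank '[[0.05,-0.03,0,0,0],[0.05,-0.04,0,0,0],[0.05,-0.04,0,0,0],[0.05,-0.02,0.045,0,0],[0.05,0,0.045,0,0]]'; python3 -m crank '[[0.05,0,0.045,0,0],[0.05,0,0.045,0,0],[0.05,0,0.045,0,0],[0.05,0,0.045,0,0],[0.05,0,0.045,0,0]]';python3 -m crank '[[0.05,0,0,0,0],[0.05,0,0,0,0]]'; python3 - <<'E'
from hfit import *
s=snap('scene','s10');t=snap('top','t10')
cv2.imwrite('pics/s10c.png',cv2.resize(s['image'][200:310,205:335],(709,600),interpolation=cv2.INTER_CUBIC))
cv2.imwrite('pics/t10c.png',cv2.resize(t['image'][180:315,245:390],(644,600),interpolation=cv2.INTER_CUBIC))
E
```

```text
t: 19.1
tcp_pos: [0.4749, 0.0014, 0.0634]
tool_rot: [-0.015, 0.708, 0.016, 0.706]
force: [-0.2, -0.1, -0.9]
finger_gap: 0.585
t: 19.6
tcp_pos: [0.4745, 0.0911, 0.198]
tool_rot: [-0.014, 0.704, 0.014, 0.71]
force: [0.1, -0.3, -0.6]
finger_gap: 0.586
t: 20.1
tcp_pos: [0.4612, 0.3178, 0.1946]
tool_rot: [-0.016, 0.707, 0.016, 0.707]
force: [0.8, 0.1, 0.1]
finger_gap: 0.587
t: 20.3
tcp_pos: [0.461, 0.3167, 0.1941]
tool_rot: [-0.017, 0.707, 0.016, 0.707]
force: [-1.1, -0.2, -0.3]
finger_gap: 0.586
```

View pics/s10c.png

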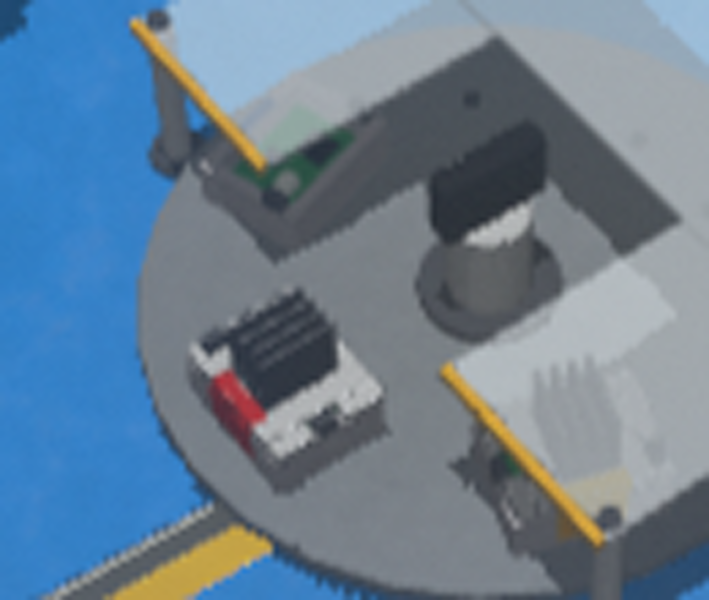

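View pics/t10c.png

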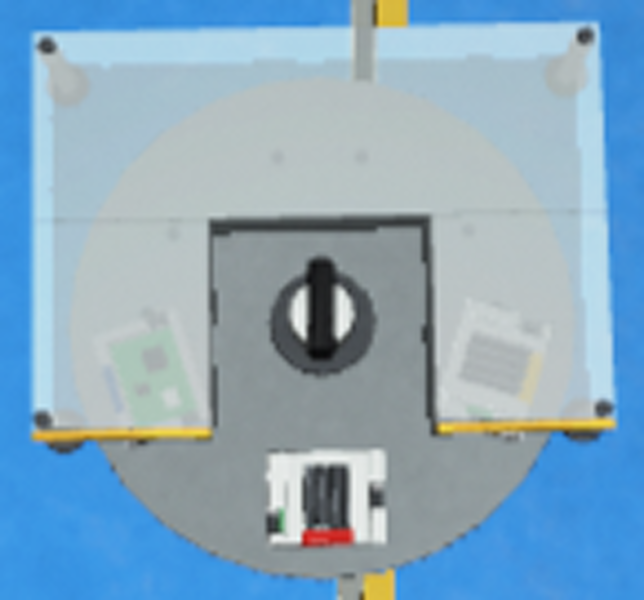

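View pics/t10.png

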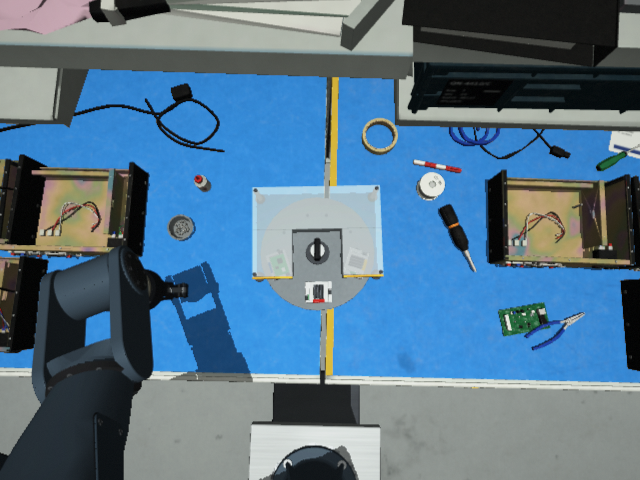

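```bash
python3 - <<'E'
from hfit import *
t=load('t10');s=load('s10')
cv2.imwrite('pics/h4.png',cv2.resize(t['image'][275:310,295:340],None,fx=16,fy=16,interpolation=cv2.INTER_NEAREST))
print(hfit(t,[.4745,.0015,.045],z=.048,save='hf4'))
cv2.imwrite('pics/h5.png',cv2.resize(s['image'][245:300,230:285],None,fx=10,fy=10,interpolation=cv2.INTER_NEAREST))
t2=load('top0')
for n,u,v in(('dish',181,229),('bottle',202,183),('reel',432,185),('drv',455,230)):
    a=t['image'][v-22:v+22,u-22:u+22].astype(int);b=t2['image'][v-22:v+22,u-22:u+22].astype(int);print(n,(np.abs(a-b).sum(2)>60).sum())
E
```

```text
(array([0.47532111, 0.00113973, 0.04403575]), np.float64(36.20927424607827))
dish 0
bottle 0
reel 0
drv 0
```

View pics/h4.png

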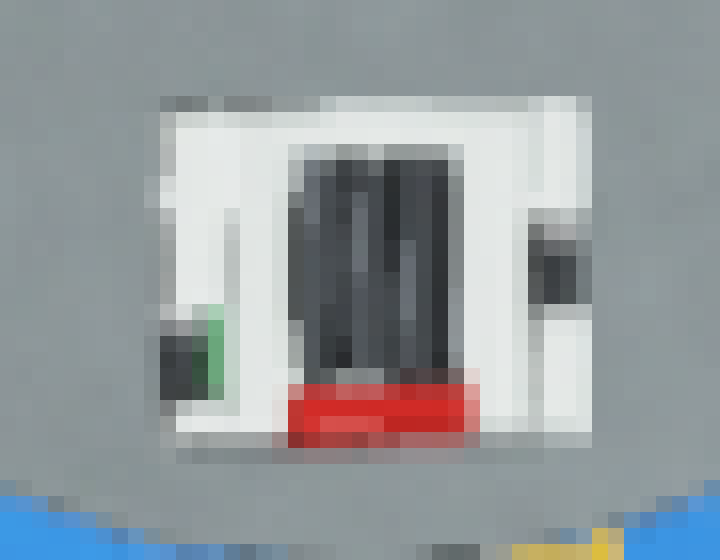

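View pics/h5.png

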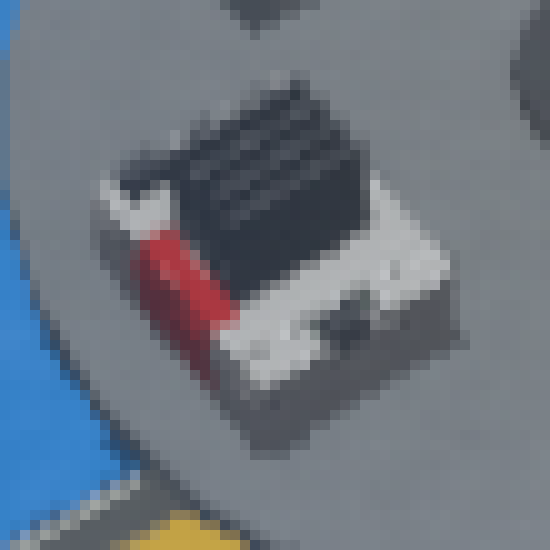

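```bash
python3 -c "
from station import manip
manip.sign_off()"
```

```text
the job is handed in; nothing more can be done
```

Both covers are back on their own housings, flush on the rim with the paint marks meeting. I handed the job in at about 20 s, with the gripper open and clear of everything.

I turned the table to bring yellow into the opening and seated its cover. Then I turned it 72° back and seated the red one.

**Last checks**
- **Seating:** both covers went down to the seated height with almost no contact force. The yellow cover then passed under the guard freely.
- **Position of the red cover:** the pictures put it within about 1 mm of its housing, inside the 2.5 mm of play. I did not measure the yellow cover again after it went under the guard.
- **Bystanders:** in the top view the dish, driver, bottle and reel had not changed from the first picture.

**What went wrong:** on the second turn the fingers closed too low on the handle, apparently on the round post below the black bar. The wrist force held at about 45 N until I opened them. That is well below the 120 N limit, and by its height the gripper's body was clear of the handle. The load should have been on the fingers only, so I don't think it counts against the 40 N limit on the arm and gripper body. No force reading separates the two, though. The table still turned correctly.

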